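# Prise open the weight case and load the balance

## Robot

A 6-joint arm with a two-finger parallel gripper is mounted at the origin on a cart in front of the work surface, level with it; the furniture and walls round the work are solid. World frame = base frame: x ahead of the robot, y to its left, z up, the work surface at z = 0. Lengths are in m, angles in rad, forces in N, time in s.
With the tool pointing down it reaches from about 0.3 to 0.775 m from the base axis. Payload 14.6 kg.
Tool frame: the origin (TCP) lies at the very end of the fingers, on their centre line; the grasp point (between the pads) lies 19 mm behind it (robot.grip_point_offset is the z of the grasp point in the tool frame, in m); z points along the fingers, y is the line along which they close (so a half turn about z gives the same grasp; the last joint's range is limited). The gripper opens to 85 mm and grips with 20 to 120 N. Pads are 22 mm wide; open, the fingers measure 114 mm over their backs; the gripper's body (76 mm by 85 mm) begins 54 mm behind the grasp point. The pads swing forward as they close: fully open they stand 13 mm farther back than shut.
Start: joints at [1.152, 0.3, 1.521, -0, 1.321, -0.067], TCP at [0.19, 0.516, 0.208] pointing down, gripper open.
Joint ranges: [-3.03, 3.03], [-0.79, 2.21], [0.23, 2.52], [-1.04, 4.18], [0, 3.07], [-2.55, 2.55]. Speed limits (rad/s): [2.22, 2.22, 2.57, 3.14, 3.14, 3.14].

## Interface

Orientations are given as a unit quaternion [w, x, y, z].
In Python, from workcell import robot gives the robot as it stands.
- The arm moves only by the tool arm_command, never from a script. Its argument "commands" is one flat list of numbers, 7 for each row, row after row: the turn, a rotation vector about the world's x, y, z in degrees, then the shift along the world's x, y, z in m, then the opening, from -1 (shut) to 1 (fully open), so that 0 is half open. A call has 1 to 20 rows; each row is the pose to reach, as a shift and turn from the pose commanded when the call began; what a row does not reach only later rows make up. A row lasts 1/8 s, in which the tool goes at most 62.5 mm and 10.7 degrees, less where a joint would pass 70% of its speed; a pose out of reach is approached as far as the arm can. A call with a gripper value outside its range is refused whole. The fingers move at their own pace and stop on an object; the grip force is fixed at half the most. Time passes only in rows, so rows that repeat a pose let the fingers close. It gives the time, the measured TCP pose, the force, the opening and the grip force at its end, in the units of the state.
- robot.get_state(): the state, without advancing time (a new reading comes with each control period).
- robot.get_image(name): name is "scene" or "side" or "wrist"; returns a dict with "image" (420x560x3 uint8, red, green, blue), "camera_matrix" (3x3 intrinsics, pixels), "R" (3x3) and "t" (3): a world point X has camera coordinates R X + t; the wrist camera has in their place "T_tool_cam" (4x4, takes a point from camera to tool coordinates, whose origin is the TCP and whose axes are the flange's). Camera axes: x right, y down, z forward; pixel columns grow to the right and rows downward; lengths in m; the calibration is good to about 2 mm. A picture is of the moment at which its call begins: read the wrist's pose just before it. There is no depth.
- robot.sign_off(): hands the job in; it is judged then, once.
The state is a dict: "time_s": time; "qpos": joint angles; "qvel": joint speeds; "effort": joint torques, N m; "ee_pos": TCP position; "tcp_rot": TCP orientation; "contact_force": force on the tool from outside, world axes, zero at the start; "moment": the same for the moment, N m; "finger_gap": finger opening in m; "grip_force": force on a finger pad.
Only numpy, scipy, OpenCV 4.12 (cv2) and the standard library are available. Lean on these libraries where they do the work, as an engineer would, in place of code of your own. Each camera call takes 0.05 s, during which the arm holds its last target. There are 200 camera calls.

## Task

The lid of the wooden weight case fits tight, so pick up the orange-handled pry tool, slip its blade into the notch under the lid's front edge and lever the lid up, then swing it back past upright so that it stays open; only the tool may touch the lid, never the gripper. Lay the tool back on the grey mat, and take the larger of the two weights out of the case and set it gently, upright, on the middle of the balance's round pan. Leave the small weight where it is in the case.

Things in the scene. Friction and masses are not known exactly. Their poses are not given: they have to be found in the camera images.
- tool_grip (a point): middle of the pry tool's orange handle, half-way up. The handle is 60 mm long (x), 14 mm wide (y) and 18 mm high (z); x points along the tool to the blade tip, z is up as it lies. The tool weighs about 60 g and lies flat on the grey mat, this point 12 mm above the bench
- tool_tip (a point): end of the pry tool's straight steel blade, 100 mm ahead of tool_grip along x and at the same height. The blade is 14 mm wide, 2.5 mm thick (1.8 mm in the last 6 mm), and reaches 65 mm out of the handle's collar; mid-thickness level with the handle's middle, so it floats about 8 mm over the mat
- mat_center (a point): centre of the top of the thin grey tool mat, 150 mm (x) by 70 mm (y), 3 mm thick, fixed to the bench
- notch (a point): centre of the pry notch's mouth, in the outer face of the case's front wall. The notch is 40 mm wide (y), 10 mm high and goes through the 5 mm wall; its roof is the underside of the lid, 48 mm above the bench, its sill at 38 mm. x points level into the case, towards the hinge; y along the front. Behind it the case is empty between the two weights
- lid_hinge (a point): middle of the hinge line at the case's rear top edge, 110 mm behind the notch mouth and 48 mm above the bench, level with the lid's underside; the axis runs along y. The case is of brown wood, 110 mm (x) by 150 mm (y), 48 mm high without the lid, walls 5 mm, lined floor 14 mm above the bench, fixed to the bench
- lid_edge (a point): middle of the lower front edge of the lid, 110 mm from the hinge; it moves with the lid. The lid is a flat board 110 x 150 mm, 7 mm thick, flush with the case, without handle
- lid (a joint): opening angle of the lid in rad: 0 shut, 1.57 upright, stops at 1.8. The hinge is stiff: the lid stays at whatever angle it is left; about 2 N upward at the front edge moves it
- large_weight_center (a point): centre (half-way up) of the larger calibration weight, white-grey with a knob on top: 25 mm diameter, 30 mm high, about 100 g, z up along its axis. It stands on the case's floor, 36 mm to one side of the middle (left or right varies), some 40 mm behind the front wall's outer face
- small_weight_center (a point): centre (half-way up) of the smaller weight of the same shape: 20 mm diameter, 24 mm high. It stands on the other side in the case and stays there
- pan_top (a point): centre of the top face of the balance's round steel pan: 56 mm diameter, 30 mm above the bench. The balance is a white box 90 x 76 mm, 21 mm high, fixed to the bench

How it is judged:
By the outcome, as a careful person would: the job done as asked, in the order asked, and still so for the second after the job is handed in, with the robot touching nothing.
It also fails if it takes over 56 s, if anything falls off the work surface, if the arm or the gripper's body presses on something with over 40 N, if the wrist force passes 120 N, or if a joint passes its speed limit or range.

## Working session

There is one attempt and no reset: what is moved stays moved. The work goes in short steps, Python scripts to look and compute and a tool call to move; the robot and the scene stay as the last step left them, time stands still between calls to the robot, and variables do not carry over. Pictures are saved under pics/ and viewed, at most 10 in all, crops included, and the job is handed in when it is done.

Besides the shell and the picture viewer there is one more tool, called as a command line: name --argument value ..., lists and objects as JSON in quotes. arm_command: Moves the arm, as the interface text tells. Its arguments: {"type":"object","properties":{"commands":{"type":"array","items":{"type":"number"}}},"required":["commands"]}

```bash
mkdir -p pics; ls
python3 - <<'E'
from workcell import robot
import cv2, numpy as np, pickle
s=robot.get_state(); print({k:np.round(v,3).tolist() for k,v in s.items()}); print(robot.grip_point_offset)
d={n:robot.get_image(n) for n in("scene","side","wrist")}
pickle.dump((s,d),open('d0.pkl','wb'))
for n in d: cv2.imwrite(f'pics/{n}0.png',d[n]['image'][:,:,::-1])
im=np.hstack([d['scene']['image'],d['side']['image']])
for n in ('scene','side'): print(n,d[n]['R'],d[n]['t'],d[n]['camera_matrix'])
print(d['wrist']['T_tool_cam'],d['wrist']['camera_matrix'])
E
```

```text
pics
{'time_s': 0.0, 'qpos': [1.152, 0.3, 1.522, -0.0, 1.321, -0.067], 'qvel': [0.0, 0.002, 0.001, -0.001, 0.001, 0.0], 'effort': [-0.001, -54.35, -36.178, -0.0, 0.004, 0.0], 'ee_pos': [0.189, 0.516, 0.207], 'tcp_rot': [-0.0, 0.175, 0.985, -0.001], 'contact_force': [-0.079, 0.335, -0.18], 'moment': [0.044, 0.062, 0.003], 'grip_force': 0.0, 'finger_gap': 0.085}
-0.0187
scene [[-0.76462769 -0.6444067   0.00919253]
 [-0.48010322  0.56004025 -0.67517096]
 [ 0.4299365  -0.52066778 -0.73760401]] [0.41049747 0.35504932 0.62029203] [[427.79059974   0.         278.89667164]
 [  0.         427.79059974 200.01442038]
 [  0.           0.           1.        ]]
side [[ 0.86767239 -0.49681136  0.01797494]
 [-0.23005841 -0.43332014 -0.87138211]
 [ 0.44070143  0.75193891 -0.49027555]] [-0.50046836  0.15785392  0.8590915 ] [[517.29474841   0.         277.08408293]
 [  0.         517.29474841 213.25191768]
 [  0.           0.           1.        ]]
[[ 2.11075629e-04 -9.54735075e-01 -2.97457378e-01  7.56918631e-02]
 [ 9.99999434e-01  5.11696308e-04 -9.32768606e-04  1.97152707e-03]
 [ 1.04275475e-03 -2.97457013e-01  9.54734643e-01 -1.65691053e-01]
 [ 0.00000000e+00  0.00000000e+00  0.00000000e+00  1.00000000e+00]] [[366.57690837   0.         279.99034763]
 [  0.         366.57690837 207.98257958]
 [  0.           0.           1.        ]]
```

View pics/scene0.png

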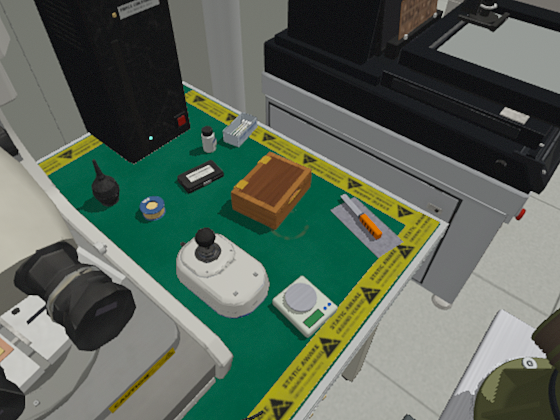

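View pics/side0.png

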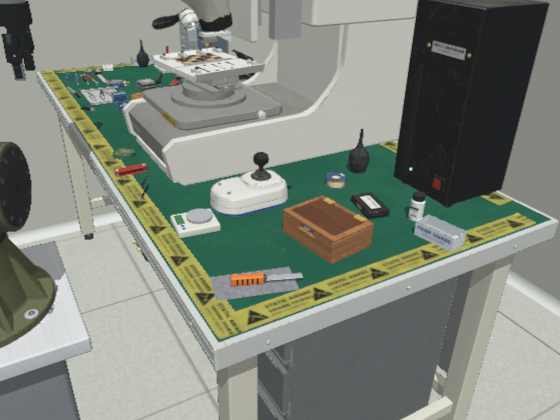

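The scene view shows the tool's handle at about (371,228) with its blade tip near (343,198), the case around (272,188) and the pan at (300,296). The side view has the handle at (248,280), the case at (328,228) and the pan at (200,216). I'll zoom in on both views.

```bash
cat > h.py <<'E'
import numpy as np, pickle, cv2
from scipy.spatial.transform import Rotation as Ro
def cam(d,s=None):
    if 'R' in d: return d['camera_matrix'],d['R'],d['t']
    T=np.eye(4); T[:3,:3]=Ro.from_quat(s['tcp_rot'],scalar_first=True).as_matrix(); T[:3,3]=s['ee_pos']
    M=np.linalg.inv(T@d['T_tool_cam']); return d['camera_matrix'],M[:3,:3],M[:3,3]
def ray(c,uv,z):
    K,R,t=c; o=-R.T@t; v=R.T@np.linalg.inv(K)@[uv[0],uv[1],1.]
    return o+v*(z-o[2])/v[2]
def proj(c,X):
    K,R,t=c; p=K@(R@np.asarray(X,float)+t); return p[:2]/p[2]
def two(c1,u1,c2,u2):
    A=[];b=[]
    for (K,R,t),u in((c1,u1),(c2,u2)):
        o=-R.T@t; v=R.T@np.linalg.inv(K)@[u[0],u[1],1.]; v/=np.linalg.norm(v)
        P=np.eye(3)-np.outer(v,v); A.append(P); b.append(P@o)
    A=np.vstack(A);b=np.hstack(b);x,r,_,_=np.linalg.lstsq(A,b,rcond=None); return x,np.sqrt(r)
E
python3 - <<'E'
from h import *
s,d=pickle.load(open('d0.pkl','rb'))
a=d['scene']['image'][145:345,220:420]; b=d['side']['image'][180:310,170:390]
a=cv2.resize(a,(400*1,400),interpolation=cv2.INTER_CUBIC); 
a=cv2.resize(d['scene']['image'][140:340,220:420],(600,600),interpolation=cv2.INTER_CUBIC)
b=cv2.resize(d['side']['image'][185:305,170:380],(798,456),interpolation=cv2.INTER_CUBIC)
cv2.imwrite('pics/a.png',a[:,:,::-1]);cv2.imwrite('pics/b.png',b[:,:,::-1])
cs,cd=cam(d['scene']),cam(d['side'])
print('pan',ray(cs,(300,296),.03),ray(cd,(200,216),.03))
print('grip',ray(cs,(371,228),.012),ray(cd,(248,280),.012))
print('tip',ray(cs,(343,198),.012),ray(cd,(301,277),.012))
E
```

```text
pan [0.43005952 0.0699969  0.03      ] [0.42717148 0.06391795 0.03      ]
grip [ 0.42206493 -0.15559925  0.012     ] [ 0.42539743 -0.15980379  0.012     ]
tip [ 0.51292621 -0.1876068   0.012     ] [ 0.51327    -0.19716167  0.012     ]
```

View pics/a.png

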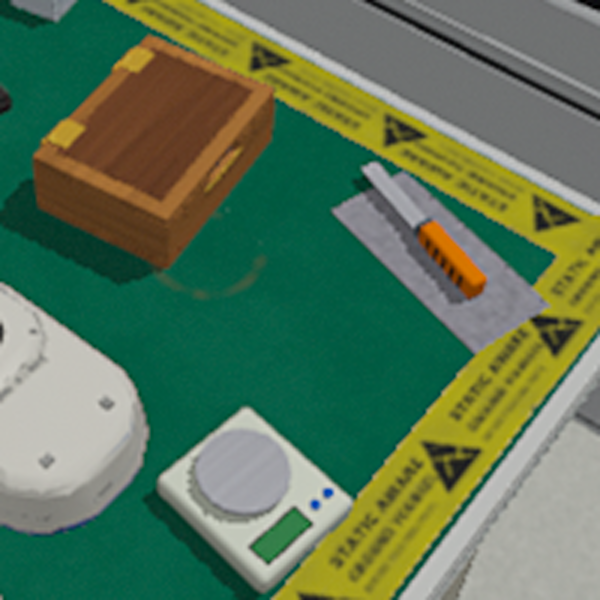

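View pics/b.png

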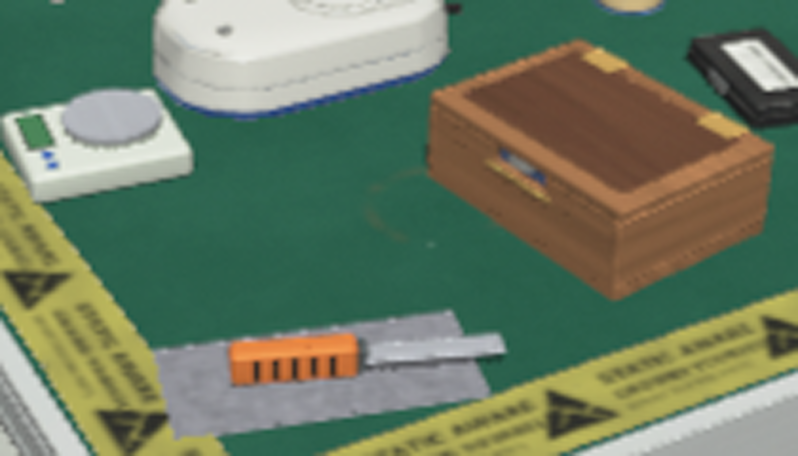

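The crops give the lid's top corners. In the scene crop they are (165,217), (272,88), (152,40) and (35,155); in the side crop, (432,95), (617,215), (772,148) and (583,42). The notch face looks towards the tool, and the blade points that way too.

Run:
```python
from h import *
s,d=pickle.load(open('d0.pkl','rb'))
cs,cd=cam(d['scene']),cam(d['side'])
A=lambda u:(220+u[0]/3,140+u[1]/3); B=lambda u:(170+u[0]/3.8,185+u[1]/3.8)
pts={'FL':((165,217),(432,95),.055),'FR':((272,88),(617,215),.055),'BR':((152,40)[:2],(772,148),.055),'BL':((35,155),(583,42),.055),
'pan':((242,472),(112,117),.03),'grip':((452,262),(294,358),.012),'tip':((370,170),(505,345),.012),
'butt':((478,290),(235,362),.012)}
P={}
for k,(a,b,z) in pts.items():
    p,q=ray(cs,A(a),z),ray(cd,B(b),z); t,r=two(cs,A(a),cd,B(b)); P[k]=(p+q)/2
    print(k,p.round(4),q.round(4),t.round(4),r.round(4))
n=lambda a,b:np.linalg.norm(P[a]-P[b]).round(4)
print('sizes',n('FL','FR'),n('FR','BR'),n('FL','BL'),n('BL','BR'),n('grip','tip'))
```

```text
FL [ 0.5744 -0.0319  0.055 ] [ 0.5715 -0.0344  0.055 ] [ 0.5739 -0.032   0.0539] [0.0014]
FR [ 0.5956 -0.1758  0.055 ] [ 0.5901 -0.1805  0.055 ] [ 0.5948 -0.1766  0.0528] [0.0026]
BR [ 0.6955 -0.1588  0.055 ] [ 0.6983 -0.1655  0.055 ] [ 0.6997 -0.1625  0.0519] [0.0021]
BL [ 0.6786 -0.0166  0.055 ] [ 0.6787 -0.0211  0.055 ] [ 0.6806 -0.0181  0.0529] [0.0005]
pan [0.4276 0.0713 0.03  ] [0.4265 0.0653 0.03  ] [0.4284 0.07   0.0272] [0.0001]
grip [ 0.4235 -0.1567  0.012 ] [ 0.4255 -0.1572  0.012 ] [ 0.4245 -0.1572  0.0118] [0.0013]
tip [ 0.5146 -0.1914  0.012 ] [ 0.5182 -0.1957  0.012 ] [ 0.5175 -0.1942  0.01  ] [0.0026]
butt [ 0.3974 -0.1474  0.012 ] [ 0.3998 -0.1469  0.012 ] [ 0.3984 -0.1476  0.0123] [0.0015]
sizes 0.1464 0.1052 0.1067 0.1444 0.099
```

arm_command --commands '[0, 0, -1.3, 0.24, -0.676, 0, 0, 0, 0, -1.3, 0.24, -0.676, 0, 0, 0, 0, -1.3, 0.24, -0.676, 0, 0, 0, 0, -1.3, 0.24, -0.676, 0, 0, 0, 0, -1.3, 0.24, -0.676, 0, 0, 0, 0, -1.3, 0.24, -0.676, 0, 0, 0, 0, -1.3, 0.24, -0.676, 0, 0, 0, 0, -1.3, 0.24, -0.676, 0, 0, 0, 0, -1.3, 0.24, -0.676, 0, 0, 0, 0, -1.3, 0.24, -0.676, 0, 0, 0, 0, -1.3, 0.24, -0.676, -0.03, -0.2, 0, 0, -1.3, 0.24, -0.676, -0.06, -0.2, 0, 0, -1.3, 0.24, -0.676, -0.07, -0.2, 0, 0, -1.3, 0.24, -0.676, -0.07, -0.2, 0, 0, -1.3, 0.24, -0.676, -0.07, -0.2]'

```text
time_s: 2.02
ee_pos: [0.4299, -0.159, 0.139]
tcp_rot: [0.001, 0.186, 0.983, -0.0]
contact_force: [0.2, 0.7, 0.0]
finger_gap: 0.0339
grip_force: 0.0
```

```bash
cat >> h.py <<'E'
def snap(tag):
    from workcell import robot
    s=robot.get_state(); d=robot.get_image('wrist'); pickle.dump((s,d),open(tag+'.pkl','wb'))
    cv2.imwrite(f'pics/{tag}.png',d['image'][:,:,::-1]); print(s['time_s'],np.round(s['ee_pos'],4),np.round(s['tcp_rot'],4),s['finger_gap']); return s,d
E
python3 - <<'E'
from h import *
s,d=snap('w1'); c=cam(d,s)
hsv=cv2.cvtColor(d['image'],cv2.COLOR_RGB2HSV)
m=cv2.inRange(hsv,(5,170,120),(17,255,255))
cn=max(cv2.findContours(m,0,2)[0],key=cv2.contourArea); r=cv2.minAreaRect(cn); print(r,cv2.contourArea(cn))
bx=cv2.boxPoints(r)
print([ray(c,u,.021).round(4) for u in bx], ray(c,r[0],.021))
E
```

```text
2.025 [ 0.4299 -0.159   0.139 ] [ 9.000e-04  1.856e-01  9.826e-01 -2.000e-04] 0.03393995436781486
((279.0, 183.0), (72.0, 16.0), 90.0) 1114.0
[array([ 0.3942, -0.1507,  0.021 ]), array([ 0.3987, -0.1392,  0.021 ]), array([ 0.4534, -0.1603,  0.021 ]), array([ 0.4487, -0.1725,  0.021 ])] [ 0.42291925 -0.15531314  0.021     ]
```

View pics/w1.png

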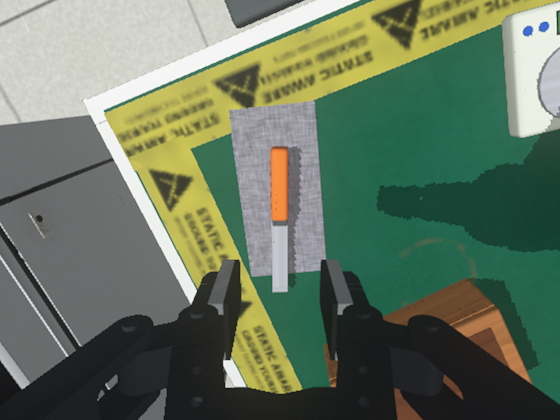

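The wrist view shows the handle upright at column 279 (rows 147–219) and the tip at (280,291), so the gripper is already lined up with the tool and about 8 mm ahead of mid-handle. That's where I want to grip, so I'll go straight down.

arm_command --commands '[0, 0, 0, 0, 0.001, -0.05, -0.2, 0, 0, 0, 0, 0.001, -0.1, -0.2, 0, 0, 0, 0, 0.001, -0.125, -0.2, 0, 0, 0, 0, 0.001, -0.133, -0.2, 0, 0, 0, 0, 0.001, -0.133, -0.2, 0, 0, 0, 0, 0.001, -0.133, -1, 0, 0, 0, 0, 0.001, -0.133, -1, 0, 0, 0, 0, 0.001, -0.133, -1, 0, 0, 0, 0, 0.001, -0.133, -1, 0, 0, 0, 0, 0.001, -0.133, -1, 0, 0, 0, 0, 0.001, -0.133, -1]'

```text
time_s: 3.45
ee_pos: [0.4295, -0.1587, 0.0047]
tcp_rot: [-0.0, 0.186, 0.983, 0.0]
contact_force: [0.7, 0.3, 0.2]
finger_gap: -0.0
grip_force: 0.0
```

The gripper closed on nothing, so I need to see why.

Run:
```python
from h import *
from workcell import robot
s,d=snap('w2'); a=robot.get_image('side')['image'][200:320,150:310]; b=robot.get_image('scene')['image'][150:300,290:430]
f=lambda i,w:cv2.resize(i,(w,300))
cv2.imwrite('pics/c2.png',np.vstack([np.hstack([f(a,400),f(b,400)]),np.hstack([f(d['image'],400),f(d['image'][100:300,180:380],400)])])[:,:,::-1])
```

```text
3.45 [ 0.4295 -0.1587  0.0047] [-0.      0.1862  0.9825  0.    ] -1.1545254205668905e-05
```

View pics/c2.png

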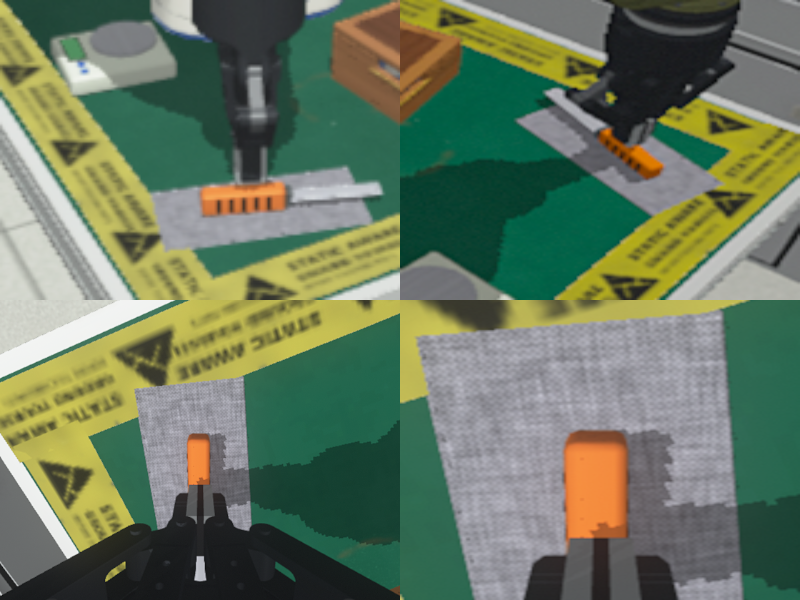

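The closed fingers appear to sit on top of the handle, ending at about (252,182) in the side crop and (628,148) in the scene crop. I'll triangulate that point.

Run:
```python
from h import *
s,d=pickle.load(open('d0.pkl','rb')); cs,cd=cam(d['scene']),cam(d['side'])
print(two(cs,(369.8,224),cd,(250.8,272.8)))
s,w=pickle.load(open('w2.pkl','rb')); c=cam(w,s)
for z in (.0047,.0234): print(proj(cs,[.4295,-.1587,z]),proj(cd,[.4295,-.1587,z]),proj(c,[.4295,-.1587,z]))
hsv=cv2.cvtColor(w['image'],cv2.COLOR_RGB2HSV); m=cv2.inRange(hsv,(5,170,120),(17,255,255)); x,y,W,H=cv2.boundingRect(m); print(x,y,W,H)
print(ray(c,(x+W/2,y),.021),ray(c,(x,y+10),.021),ray(c,(x+W,y+10),.021))
```

```text
(array([ 0.42972946, -0.15636673,  0.02206212]), array([0.00451058]))
[368.12142888 227.49466298] [249.80275173 282.30910124] [276.28663707 254.71518162]
[369.61999509 221.72423915] [249.719662   273.81260343] [275.83673317 272.36142461]
262 188 32 72
[ 0.39451316 -0.14387546  0.021     ] [ 0.39609336 -0.15177766  0.021     ] [ 0.40103989 -0.13917337  0.021     ]
```

The finger ends triangulate to z≈0.022, which is above the handle although the reported TCP is at 0.005. So the finger ends must be about 18 mm behind the reported TCP. I'll open and go down in small steps, watching the force.

arm_command --commands '[0, 0, 0, 0, 0, 0, -0.2, 0, 0, 0, 0, 0, 0, -0.2, 0, 0, 0, 0, 0, 0, -0.2, 0, 0, 0, 0, 0, -0.002, -0.2, 0, 0, 0, 0, 0, -0.003, -0.2]'

```text
time_s: 4.22
ee_pos: [0.4295, -0.1587, 0.0015]
tcp_rot: [-0.0, 0.186, 0.983, 0.0]
contact_force: [-0.6, 0.4, -0.2]
finger_gap: 0.0345
grip_force: 0.0
```

Run:
```python
from h import *
s,d=snap('w3'); c=cam(d,s); from workcell import robot
print(robot.get_state()['contact_force'])
i=d['image'].astype(int); print(d['image'][240:300:6,200:360:8].sum(2)//3)
```

```text
4.225 [ 0.4295 -0.1587  0.0015] [-1.000e-04  1.861e-01  9.825e-01  0.000e+00] 0.03448163862492077
[-0.15603526  0.68908754 -0.14821611]
[[ 79 158 172 163 173 159 165 158 145 151 148 142 116 107 111 106 118 156
  114  54]
 [ 77 163 174 154 158 150 139 159 144 150 148 141 104 100  94  91  87  99
  103  54]
 [ 77 150 150 161 154 160 143 150  87 152 148 142  95  96 105 102  98 105
   97  52]
 [ 76 116 136 166 161 160 158 144  87 104 104 104  99  98  98 107 101 131
   99  50]
 [ 76  69 156  94  96 140 168 147  84 103 103 103 102 106 100  87  91  88
   91  49]
 [ 76  77 149  96  52 117 153 155  83 102 103 103 108  95  95  77  47  88
   97  49]
 [ 76  39  53  94  38  93 151 147  84 102 103 103 102  99  95  62  35  88
   46  32]
 [ 59  37  91  94  39  70 184 149  80 102 102 102 109  96  99  52  34  88
   89  32]
 [ 43  41  94  92  40  49 143 151  77 102 104 103  94 102 101  40  33  88
   87  35]
 [ 38  36  89  87  38  49 149 147  78 102 103 103  96 105 107  46  33  91
   87  32]]
```

arm_command --commands '[0, 0, 0, 0, 0, -0.004, -0.2, 0, 0, 0, 0, 0, -0.008, -0.2, 0, 0, 0, 0, 0, -0.011, -0.2, 0, 0, 0, 0, 0, -0.011, -0.2]'

```text
time_s: 4.78
ee_pos: [0.4294, -0.1586, -0.0096]
tcp_rot: [-0.0, 0.186, 0.983, 0.0]
contact_force: [1.1, 0.2, -0.3]
finger_gap: 0.0342
grip_force: 0.0
```

arm_command --commands '[0, 0, 0, 0, 0, 0, -1, 0, 0, 0, 0, 0, 0, -1, 0, 0, 0, 0, 0, 0, -1, 0, 0, 0, 0, 0, 0, -1]'

```text
time_s: 5.28
ee_pos: [0.4297, -0.1588, -0.009]
tcp_rot: [0.0, 0.186, 0.983, -0.0]
contact_force: [-0.9, 0.2, 6.3]
finger_gap: 0.0115
grip_force: 59.1
```

The gripper now holds something: gap 11.5 mm, force 59 N. I'll lift it a little and check how the tool sits.

arm_command --commands '[0, 0, 0, 0, 0, 0.02, -1, 0, 0, 0, 0, 0, 0.06, -1, 0, 0, 0, 0, 0, 0.06, -1, 0, 0, 0, 0, 0, 0.06, -1]'

```text
time_s: 5.78
ee_pos: [0.4292, -0.1586, 0.0501]
tcp_rot: [-0.0, 0.186, 0.983, 0.0]
contact_force: [0.3, 0.4, -0.9]
finger_gap: 0.0116
grip_force: 58.7
```

Run:
```python
from h import *
from workcell import robot
s,d=snap('w4'); A=robot.get_image('side');B=robot.get_image('scene'); pickle.dump((s,{'wrist':d,'side':A,'scene':B}),open('d4.pkl','wb'))
print(s['contact_force'],s['grip_force'])
a=A['image'][170:290,190:350]; b=B['image'][130:250,290:450]
f=lambda i,w:cv2.resize(i,(w,300),interpolation=cv2.INTER_CUBIC)
cv2.imwrite('pics/c4.png',np.vstack([np.hstack([f(a,400),f(b,400)]),np.hstack([f(d['image'],400),f(d['image'][180:330,180:380],400)])])[:,:,::-1])
```

```text
5.775 [ 0.4292 -0.1586  0.0501] [-3.000e-04  1.861e-01  9.825e-01  1.000e-04] 0.01157362047016124
[ 0.27014184  0.37721207 -0.93567122] 58.67506206035614
```

View pics/c4.png

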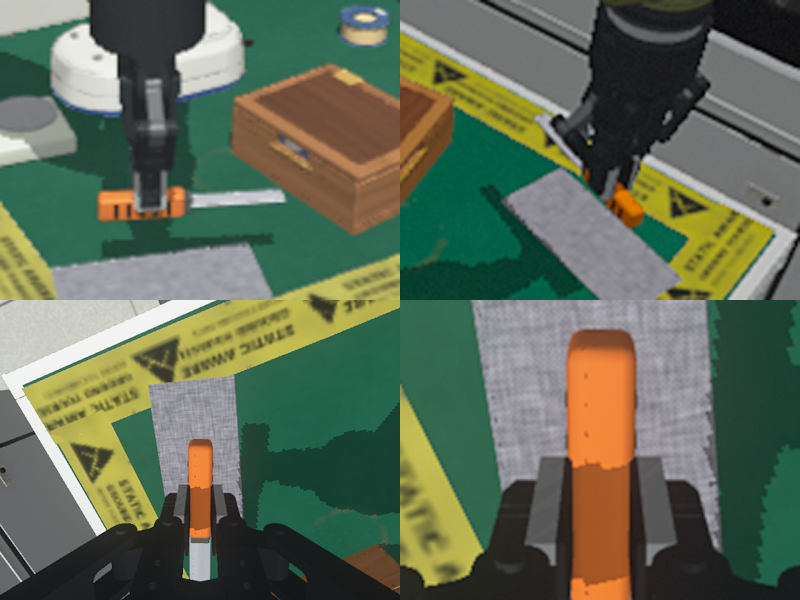

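The tool is held level, with the pads around the handle. The tip is at (285,196) in the side crop and (540,120) in the scene crop.

Run:
```python
from h import *
s,d=pickle.load(open('d4.pkl','rb')); cs,cd=cam(d['scene']),cam(d['side']); cw=cam(d['wrist'],s)
print('tip',two(cs,(346,178),cd,(304,248.4)))
w=d['wrist']['image']
print('tip on plane', [ray(cw,(280,y),.071).round(4) for y in (370,380,400)])
# butt end in wrist
hsv=cv2.cvtColor(w,cv2.COLOR_RGB2HSV); m=cv2.inRange(hsv,(4,170,100),(17,255,255)); x,y,W,H=cv2.boundingRect(m); print(x,y,W,H)
print('butt top', ray(cw,(x+W/2,y+8),.080))
# notch predicted pix check w/ d0
for u in ((517,170),): print('notch side', ray(cd,(170+u[0]/3.8,185+u[1]/3.8),.043))
print('notch scene', ray(cs,(220+222/3,140+170/3),.043))
for X in ([.583,-.1055,.043],): print(proj(cs,X)-[220,140],proj(cd,X)-[170,185])
```

```text
tip (array([ 0.51801392, -0.19256118,  0.06804917]), array([0.00249552]))
tip on plane [array([ 0.4771, -0.1754,  0.071 ]), array([ 0.4826, -0.1776,  0.071 ]), array([ 0.4939, -0.182 ,  0.071 ])]
264 195 34 138
butt top [ 0.39704215 -0.14353703  0.08      ]
notch side [ 0.58109339 -0.10533352  0.043     ]
notch scene [ 0.57905711 -0.09814285  0.043     ]
[74.73250478 53.81042652] [136.91697679  44.53856513]
```

arm_command --commands '[0, 0, 10, 0.013, 0.013, 0, -1, 0, 0, 20, 0.026, 0.026, 0, -1, 0, 0, 29.2, 0.039, 0.038, 0, -1, 0, 0, 29.2, 0.039, 0.038, -0.015, -1, 0, 0, 29.2, 0.039, 0.038, -0.0285, -1, 0, 0, 29.2, 0.039, 0.038, -0.0285, -1, 0, 0, 29.2, 0.039, 0.038, -0.0285, -1]'

```text
time_s: 6.8
ee_pos: [0.4683, -0.121, 0.0221]
tcp_rot: [-0.0, -0.067, 0.998, 0.0]
contact_force: [0.1, -0.9, -0.5]
finger_gap: 0.0122
grip_force: 58.7
```

Run:
```python
from h import *
from workcell import robot
s,d=snap('w5'); A=robot.get_image('side');B=robot.get_image('scene'); pickle.dump((s,{'wrist':d,'side':A,'scene':B}),open('d5.pkl','wb'))
a=A['image'][190:270,230:350]; b=B['image'][150:250,260:380]
f=lambda i,k:cv2.resize(i,None,fx=k,fy=k,interpolation=cv2.INTER_CUBIC)
a=f(a,3.3);b=f(b,3.3); a=cv2.copyMakeBorder(a,0,b.shape[0]-a.shape[0],0,0,0)
w=f(d['image'][180:420,:],1.41)[:,:792]; 
cv2.imwrite('pics/c5.png',np.vstack([np.hstack([a,b]),f(d['image'],1)[200:400].repeat(1,0)[:, :] if 0 else cv2.resize(d['image'][240:420,180:480],(792,270))])[:600,:,::-1])
```

```text
6.8 [ 0.4683 -0.121   0.0221] [-1.000e-04 -6.680e-02  9.978e-01  0.000e+00] 0.012224315149245947
```

View pics/c5.png

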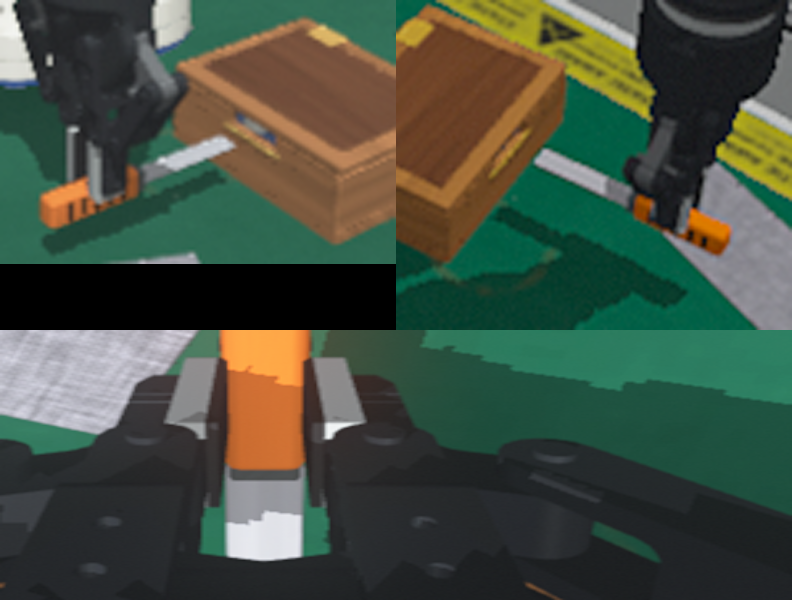

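The blade tip is just in front of the notch. In the side crop the tip is at (232,143) and the sill's middle at (251,140); in the scene crop they are at (144,157) and (116,150).

Run:
```python
from h import *
s,d=pickle.load(open('d5.pkl','rb')); cs,cd=cam(d['scene']),cam(d['side'])
print('tip',two(cs,(303.6,197.6),cd,(300.3,233.3)))
print('sill',two(cs,(295.2,195.5),cd,(306,232.4)))
X=np.array([.5828,-.1048,.041])
for z in (.036,.041,.046): X[2]=z; print(z,(proj(cd,X)-[230,190])*3.3,(proj(cs,X)-[260,150])*3.3)
```

```text
tip (array([ 0.56384568, -0.11037756,  0.04190963]), array([0.00125114]))
sill (array([ 0.5814535 , -0.10602542,  0.03763498]), array([0.00096036]))
0.036 [252.36870766 140.05601137] [113.77394643 152.87090447]
0.041 [252.75334294 132.89560707] [114.05825158 147.49699648]
0.046 [253.13983691 125.70060141] [114.34490901 142.07862594]
```

arm_command --commands '[0, 0, 0, 0.01, 0.0014, 0, -1, 0, 0, 0, 0.02, 0.0028, 0, -1, 0, 0, 0, 0.028, 0.004, 0, -1, 0, 0, 0, 0.034, 0.0045, 0, -1, 0, 0, 0, 0.034, 0.0045, 0, -1]'

```text
time_s: 7.58
ee_pos: [0.5028, -0.1161, 0.0221]
tcp_rot: [-0.0, -0.068, 0.998, -0.0]
contact_force: [-1.3, 0.4, -0.1]
finger_gap: 0.0119
grip_force: 58.7
```

arm_command --commands '[0, 0, 0, 0, 0, 0.003, -1, 0, 0, 0, 0, 0, 0.006, -1, 0, 0, 0, 0, 0, 0.009, -1, 0, 0, 0, 0, 0, 0.012, -1, 0, 0, 0, 0, 0, 0.012, -1]'

```text
time_s: 8.2
ee_pos: [0.5025, -0.1162, 0.0344]
tcp_rot: [0.0, -0.068, 0.998, -0.0]
contact_force: [-0.2, 0.6, -1.5]
finger_gap: 0.0118
grip_force: 58.6
```

Run:
```python
from h import *
from workcell import robot
s,d=snap('w6'); A=robot.get_image('side');B=robot.get_image('scene'); pickle.dump((s,{'wrist':d,'side':A,'scene':B}),open('d6.pkl','wb'))
a=A['image'][170:270,230:390]; b=B['image'][130:250,230:390]
cv2.imwrite('pics/c6.png',np.hstack([cv2.resize(a,(400,250),interpolation=2),cv2.resize(b[:100],(400,250),interpolation=2)])[:,:,::-1])
```

```text
8.2 [ 0.5025 -0.1162  0.0344] [ 0.     -0.0675  0.9977 -0.    ] 0.011784213084254085
```

View pics/c6.png

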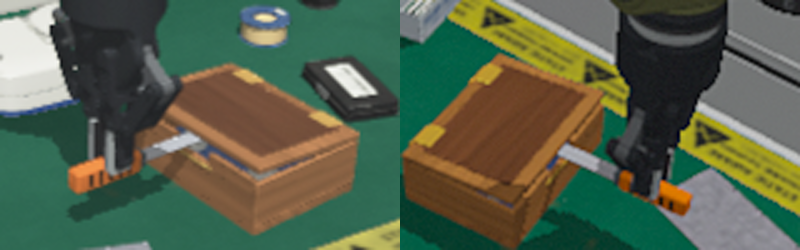

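The blade is under the lid and has lifted it at the front edge; the blade enters at about (190,140) in the side crop. Next I'll follow the lid's arc round the hinge, stopping at a nominal 101°.

arm_command --commands '[0, 0, 0, 0.0018, 0.0002, 0.0125, -1, 0, 0, 0, 0.0053, 0.0007, 0.025, -1, 0, 0, 0, 0.0106, 0.0015, 0.037, -1, 0, 0, 0, 0.0175, 0.0024, 0.0483, -1, 0, 0, 0, 0.0259, 0.0035, 0.0583, -1, 0, 0, 0, 0.0355, 0.0049, 0.067, -1, 0, 0, 0, 0.0463, 0.0063, 0.0744, -1, 0, 0, 0, 0.058, 0.0079, 0.08, -1, 0, 0, 0, 0.0703, 0.0096, 0.084, -1, 0, 0, 0, 0.083, 0.0114, 0.0865, -1, 0, 0, 0, 0.096, 0.0132, 0.087, -1, 0, 0, 0, 0.1058, 0.0145, 0.086, -1, 0, 0, 0, 0.1105, 0.0151, 0.0853, -1, 0, 0, 0, 0.1105, 0.0151, 0.0853, -1]'

```text
time_s: 10.1
ee_pos: [0.6132, -0.1011, 0.1193]
tcp_rot: [0.0, -0.068, 0.998, -0.0]
contact_force: [-0.4, 0.7, -0.1]
finger_gap: 0.0118
grip_force: 58.8
```

Run:
```python
from h import *
from workcell import robot
s,d=snap('w7'); A=robot.get_image('side');B=robot.get_image('scene'); pickle.dump((s,{'wrist':d,'side':A,'scene':B}),open('d7.pkl','wb'))
a=A['image'][120:270,230:390]; b=B['image'][80:230,230:390]; k=2.5
w=d['image']
cv2.imwrite('pics/c7.png',np.hstack([cv2.resize(a,None,fx=k,fy=k,interpolation=2),cv2.resize(b,None,fx=k,fy=k,interpolation=2)])[:,:,::-1])
```

```text
10.1 [ 0.6132 -0.1011  0.1193] [ 0.     -0.0675  0.9977 -0.    ] 0.011820881941159126
```

View pics/c7.png

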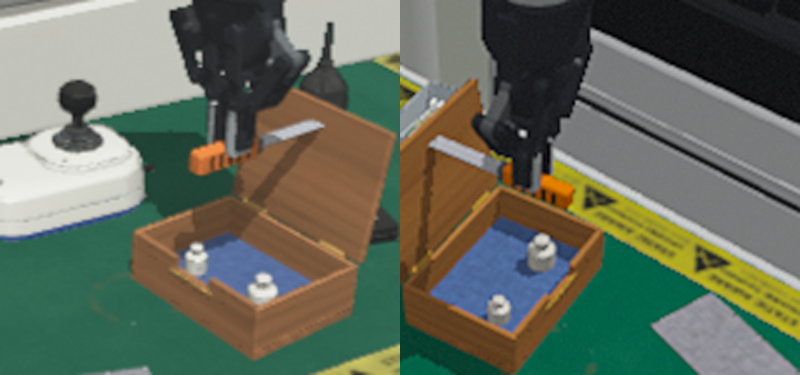

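The lid stands open. Its right top corner is at (393,133) in the side crop and (478,80) in the scene crop. The larger weight is on the right (−y) side, at about (262,288) and (541,255). That was my tenth picture, so from here I'll measure with code only.

Run:
```python
from h import *
s,d=pickle.load(open('d7.pkl','rb')); cs,cd=cam(d['scene']),cam(d['side'])
B=lambda u:(230+u[0]/2.5,120+u[1]/2.5); A=lambda u:(230+(u[0]-400)/2.5,80+u[1]/2.5)
c,r=two(cs,A((478,80)),cd,B((393,133))); print('corner',c,r)
h=np.array([.6985,-.1635]); ax=np.array([.9907,.1357])
x=(c[:2]-np.array([.692,-.0898]))@ax; print('x past hinge',x,'angle',90+np.degrees(np.arctan2(x,c[2]-.048)))
print('lw',two(cs,A((541,252)),cd,B((262,287))))
C=np.array([.6373,-.0973]); ay=np.array([-.1357,.9907])
for sx in(-1,):
  X=C+ax*(-.055+.04)+ay*(-.036); print('nominal lw',X,(proj(cs,[*X,.029])-[230,80])*2.5,(proj(cd,[*X,.029])-[230,120])*2.5)
# white blobs
for n,cc in(('side',cd),('scene',cs)):
  im=d[n]['image']; hsv=cv2.cvtColor(im,cv2.COLOR_RGB2HSV); m=cv2.inRange(hsv,(0,0,105),(180,60,255)); 
  X=proj(cc,[*X[:2],.029]) if 0 else proj(cc,[.617,-.135,.029])
  k,l,st,ce=cv2.connectedComponentsWithStats(m)
  for i in range(1,k):
    if st[i,4]>25 and np.hypot(*(ce[i]-X))<40: print(n,st[i],ce[i])
```

```text
corner [ 0.72217562 -0.15922513  0.15581267] [0.00170141]
x past hinge 0.020473995406792345 angle 100.75262645428897
lw (array([ 0.62944054, -0.13375103,  0.03160591]), array([0.0021155]))
nominal lw [ 0.6273247 -0.1350007] [142.84699617 252.97294711] [259.02085088 292.42736757]
side [301 217  12  15 111] [307.77477477 223.55855856]
side [326 229  17  13 121] [334.47107438 235.27272727]
scene [281 173  12  16 137] [286.37226277 180.66423358]
scene [265 198  10  13  94] [269.07446809 203.70212766]
```

The lid is at about 100°. I'll withdraw the tool and lay it back where it was on the mat.

arm_command --commands '[0, 0, 0, -0.05, -0.0068, 0, -1, 0, 0, 0, -0.1, -0.0137, 0, -1, 0, 0, -10, -0.13, -0.03, -0.02, -1, 0, 0, -20, -0.16, -0.045, -0.045, -1, 0, 0, -29.2, -0.184, -0.0577, -0.07, -1, 0, 0, -29.2, -0.184, -0.0577, -0.08, -1, 0, 0, -29.2, -0.184, -0.0577, -0.1, -1, 0, 0, -29.2, -0.184, -0.0577, -0.115, -1, 0, 0, -29.2, -0.184, -0.0577, -0.123, -1, 0, 0, -29.2, -0.184, -0.0577, -0.127, -1, 0, 0, -29.2, -0.184, -0.0577, -0.127, -1]'

```text
time_s: 11.62
ee_pos: [0.4292, -0.1588, -0.0074]
tcp_rot: [0.0, 0.186, 0.983, -0.0]
contact_force: [-0.0, -0.3, 0.1]
finger_gap: 0.012
grip_force: 58.8
```

arm_command --commands '[0, 0, 0, 0, 0, -0.001, -1, 0, 0, 0, 0, 0, -0.001, -0.2, 0, 0, 0, 0, 0, -0.001, -0.2, 0, 0, 0, 0, 0, -0.001, -0.2, 0, 0, 0, 0, 0, 0.02, -0.2, 0, 0, 0, 0, 0, 0.08, -0.2, 0, 0, 0, 0, 0, 0.1575, -0.2, 0, 0, -8, 0.05, 0.005, 0.1575, -0.2, 0, 0, -15.8, 0.1, 0.012, 0.1575, -0.2, 0, 0, -15.8, 0.15, 0.018, 0.1575, -0.2, 0, 0, -15.8, 0.2, 0.0245, 0.1575, -0.2, 0, 0, -15.8, 0.2, 0.0245, 0.1575, -0.2, 0, 0, -15.8, 0.2, 0.0245, 0.1575, -0.2]'

```text
time_s: 13.25
ee_pos: [0.6285, -0.1343, 0.1495]
tcp_rot: [-0.0, 0.319, 0.948, -0.0]
contact_force: [-0.3, 0.1, 1.0]
finger_gap: 0.0337
grip_force: 0.0
```

Run:
```python
from h import *
from workcell import robot
s,d=snap('w8'); A=robot.get_image('side');B=robot.get_image('scene'); pickle.dump((s,{'wrist':d,'side':A,'scene':B}),open('d8.pkl','wb'))
c=cam(d,s); cs,cd=cam(B),cam(A)
# tool on mat
for n,cc in((A,cd),(B,cs)):
  m=cv2.inRange(cv2.cvtColor(n['image'],cv2.COLOR_RGB2HSV),(5,170,120),(17,255,255))
  k,l,st,ce=cv2.connectedComponentsWithStats(m); i=[j for j in range(1,k) if np.hypot(*(ce[j]-proj(cc,[.424,-.157,.012])))<40 and st[j,4]>40]; print('tool',[(ray(cc,ce[j],.014).round(4),st[j,4]) for j in i])
print('pred',proj(c,[.629,-.134,.04]),proj(c,[.629,-.134,.02]), 'sw',proj(c,[.62,-.064,.03]))
hsv=cv2.cvtColor(d['image'],cv2.COLOR_RGB2HSV); m=cv2.inRange(hsv,(0,0,110),(180,50,255))
k,l,st,ce=cv2.connectedComponentsWithStats(m)
for i in range(1,k):
  if st[i,4]>80: print(st[i],ce[i].round(1),ray(c,ce[i],.036).round(4))
```

```text
13.25 [ 0.6285 -0.1343  0.1495] [-5.000e-04  3.194e-01  9.476e-01 -1.000e-04] 0.03367480218837555
tool [(array([ 0.4224, -0.1546,  0.014 ]), np.int32(182)), (array([ 0.4259, -0.1653,  0.014 ]), np.int32(72))]
tool [(array([ 0.425, -0.158,  0.014]), np.int32(205))]
pred [278.55373    196.69397787] [278.67413681 190.25764063] sw [344.29243894 130.78659197]
[  46    0  139  128 9412] [120.8  57.3] [ 0.4809 -0.1616  0.036 ]
[ 470    0   90   47 3268] [520.2  19.5] [0.6299 0.0742 0.036 ]
[    0    89   195   252 23019] [ 74.6 238.7] [ 0.5571 -0.2895  0.036 ]
[331 111  27  26 557] [343.9 122.8] [ 0.614  -0.0614  0.036 ]
[264 177  32  33 811] [279.1 193.2] [ 0.6279 -0.1326  0.036 ]
[208 260  26  55 644] [220.8 285.8] [ 0.6628 -0.2219  0.036 ]
[327 260  26  55 637] [339.1 285.8] [ 0.7239 -0.1413  0.036 ]
[   0  267   84  117 5168] [ 30.  332.7] [ 0.5958 -0.3878  0.036 ]
[ 223  339   62   55 1580] [246.6 371.9] [ 0.7459 -0.2604  0.036 ]
[315 368  22  19 210] [328.4 379.6] [ 0.799 -0.205  0.036]
[ 97 375  21  25 161] [107.5 386.2] [ 0.6796 -0.3748  0.036 ]
[154 388  13  23 155] [161.4 399.1] [ 0.7215 -0.3448  0.036 ]
[138 406  25  14 188] [150.5 414.9] [ 0.7292 -0.3662  0.036 ]
```

The tool is back on the mat. The large weight lies within 1–2 mm of the gripper axis and its 32 px width matches 25 mm. I'll go down on it.

arm_command --commands '[0, 0, 0, 0, 0.001, -0.05, -0.2, 0, 0, 0, 0, 0.001, -0.09, -0.2, 0, 0, 0, 0, 0.001, -0.115, -0.2, 0, 0, 0, 0, 0.001, -0.13, -0.2, 0, 0, 0, 0, 0.001, -0.14, -0.2, 0, 0, 0, 0, 0.001, -0.1455, -0.2, 0, 0, 0, 0, 0.001, -0.1455, -0.2]'

```text
time_s: 14.28
ee_pos: [0.6292, -0.1334, 0.0048]
tcp_rot: [0.0, 0.319, 0.948, -0.0]
contact_force: [0.0, -1.1, 0.5]
finger_gap: 0.0345
grip_force: 0.0
```

arm_command --commands '[0, 0, 0, 0, 0, 0, -1, 0, 0, 0, 0, 0, 0, -1, 0, 0, 0, 0, 0, 0, -1, 0, 0, 0, 0, 0, 0, -1]'

```text
time_s: 14.78
ee_pos: [0.6296, -0.1334, 0.0055]
tcp_rot: [0.001, 0.319, 0.948, 0.0]
contact_force: [-2.5, 0.8, 7.3]
finger_gap: 0.0197
grip_force: 58.7
```

arm_command --commands '[0, 0, 0, 0, 0, 0.002, -1, 0, 0, 0, 0, 0, 0.004, -1, 0, 0, 0, 0, 0, 0.006, -1, 0, 0, 0, 0, 0, 0.006, -1]'

```text
time_s: 15.28
ee_pos: [0.6291, -0.1333, 0.0106]
tcp_rot: [0.0, 0.319, 0.948, 0.0]
contact_force: [-0.1, 0.7, -1.8]
finger_gap: 0.0194
grip_force: 58.7
```

```bash
cat > lw.py <<'E'
from h import *
from workcell import robot
import sys
s=robot.get_state(); print(np.round(s['ee_pos'],4),s['finger_gap'],np.round(s['contact_force'],2),np.round(s['moment'],3))
X=[s['ee_pos'][0],s['ee_pos'][1],s['ee_pos'][2]+.025]
for n in('side','scene'):
  d=robot.get_image(n); c=cam(d); u=proj(c,X); hsv=cv2.cvtColor(d['image'],cv2.COLOR_RGB2HSV); m=cv2.inRange(hsv,(0,0,105),(180,60,255))
  k,l,st,ce=cv2.connectedComponentsWithStats(m)
  print(n,u.round(1),[(st[i].tolist(),ce[i].round(1).tolist()) for i in range(1,k) if st[i,4]>12 and np.hypot(*(ce[i]-u))<35])
  x,y=u.astype(int); g=cv2.cvtColor(d['image'],cv2.COLOR_RGB2GRAY); print(g[y-14:y+24:2,x-16:x+18:2])
E
python3 lw.py
```

```text
[ 0.6291 -0.1333  0.0106] 0.019420459554891238 [-0.08  0.7  -1.85] [ 0.029 -0.018  0.021]
side [334.1 233.5] [([334, 190, 7, 18, 91], [337.1, 198.8]), ([300, 217, 14, 15, 116], [307.7, 223.4]), ([326, 224, 17, 18, 101], [334.4, 234.1]), ([342, 225, 13, 9, 14], [348.4, 228.6])]
[[ 72  72  72  72  72  61  39  44  44  42  44  40  65  99  95  92  93]
 [ 75  74  74  74  75  61  40  44  46  46  48  40  71  94  97  97  96]
 [ 75  75  74  71  73  65  74  40  41  43  45  41  84  94  93  94  97]
 [ 83  76  77  74  73  78 115  40  47  41  71 134 108 100  98  95  94]
 [104  75  74  74  74  82 109  40  42  40  71 120 111 112 104  99  98]
 [113  74  74  75  73  81 107  40  40  40  84 149 117 114 114 111 102]
 [117  82  74  74  74  89 104  52  53  42  99 152 113 111 110 112 116]
 [136 122  86  72  70  95 101  50  48  50 126 181 111 114 115 113 111]
 [ 96 133 118  80  74 124 109  49  53  48 139 164 116 113 112 120 146]
 [ 94  95 110 131 101 101 112 104  91  80 155 149 111 127 143 140 108]
 [ 95  97  96  90 126 135 126 131 133 135 156 140 144 131 106 107 108]
 [ 86  93  99  97  93 106 133 143 164 155
[... 1324 characters left out ...]
110 104  99 112 133 129 127 124 124 119  93  66  87 143 110]
 [ 99 105 101  72  71  73 133 131 128 122 122 110 111 116 131 122  87]
 [ 75  76  74  74  73  73  77 125 104 100 114 118 115 121  70  86  86]
 [ 73  76  76  76  75  77  75  75  72  91 117 113 117  84  91 118  86]
 [ 77  71  72  75  79  76  76  76 108 117 122 118 101 142 161  78  93]
 [ 73  71  72  74  76  76  79  76 118 119 116  88 139 147  94  92  92]
 [ 75  73 110  98  83  81  96 110 117 124 106 128 151 100  89  92  92]
 [ 87  95 120 113 114 119 120 114 115 132 117 148 125  82  94  92  86]
 [229 135 114 118 115 116 114 114 137 130 133 140  82  95  91  90  75]
 [196 219 118 117 118 120 113 137 136  87 137  82  93  93  91  75  74]]
```

The weight has lifted with a steady grip. I'll raise it clear of the case and refine the pan's position.

arm_command --commands '[0, 0, 0, 0, 0, 0.015, -1, 0, 0, 0, 0, 0, 0.035, -1, 0, 0, 0, 0, 0, 0.07, -1, 0, 0, 0, 0, 0, 0.11, -1, 0, 0, 0, 0, 0, 0.15, -1, 0, 0, 0, 0, 0, 0.18, -1, 0, 0, 0, 0, 0, 0.18, -1]'

```text
time_s: 16.25
ee_pos: [0.6299, -0.1335, 0.1946]
tcp_rot: [0.003, 0.319, 0.948, 0.0]
contact_force: [-0.6, -0.3, -1.0]
finger_gap: 0.0192
grip_force: 58.8
```

Run:
```python
from h import *
from workcell import robot
s0,d0=pickle.load(open('d0.pkl','rb')); cs,cd=cam(d0['scene']),cam(d0['side'])
print('knob',two(cs,(206,229),cd,(262,153)))
E=[]
for n,cc,u in(('scene',cs,(300,296)),('side',cd,(200,216))):
  im=d0[n]['image']; x,y=u; print(n,im[y,x],[im[y,x+k].tolist() for k in(-18,-14,14,18)])
  lab=im.astype(int); p=im[y-3:y+4,x-3:x+4].reshape(-1,3).mean(0); m=(np.abs(lab-p).max(2)<22).astype(np.uint8)
  k,l,st,ce=cv2.connectedComponentsWithStats(m,connectivity=4); i=l[y,x]; cn=max(cv2.findContours((l==i).astype(np.uint8),0,1)[0],key=cv2.contourArea); e=cv2.fitEllipse(cv2.convexHull(cn)); print(st[i],e); E.append(e[0]); print(ray(cc,e[0],.03))
print('pan',two(cs,E[0],cd,E[1]))
exec(open('lw.py').read().split("  x,y=u.astype")[0])
```

```text
knob (array([0.60279589, 0.11612735, 0.11909703]), array([0.00120086]))
scene [163 163 168] [[185, 189, 176], [163, 164, 169], [161, 161, 167], [197, 202, 188]]
[285 283  32  28 705] ((300.7890930175781, 296.3521728515625), (27.573671340942383, 32.291038513183594), 108.10896301269531)
[0.42858348 0.0696471  0.03      ]
side [181 184 190] [[215, 221, 209], [173, 178, 179], [199, 211, 194], [43, 97, 77]]
[186 209  28  13 274] ((199.57904052734375, 214.4333953857422), (13.069250106811523, 27.432836532592773), 83.63574981689453)
[0.42893865 0.0705025  0.03      ]
pan (array([0.42857084, 0.069802  , 0.03039022]), array([0.00015179]))
[ 0.6299 -0.1335  0.1946] 0.01919637251174587 [-0.55 -0.33 -0.98] [ 0.045 -0.03  -0.004]
side [341.9 146.1] []
scene [287.9 108.7] [([168, 0, 261, 216, 14292], [265.1, 88.7]), ([296, 95, 2, 12, 13], [296.9, 100.1])]
```

arm_command --commands '[0, 0, 0, -0.02, 0.02, 0, -1, 0, 0, 0, -0.05, 0.05, 0, -1, 0, 0, 0, -0.09, 0.09, 0, -1, 0, 0, 0, -0.13, 0.13, 0, -1, 0, 0, 0, -0.16, 0.163, 0, -1, 0, 0, 0, -0.185, 0.188, 0, -1, 0, 0, 0, -0.199, 0.2025, -0.01, -1, 0, 0, 0, -0.199, 0.2025, -0.05, -1, 0, 0, 0, -0.199, 0.2025, -0.09, -1, 0, 0, 0, -0.199, 0.2025, -0.12, -1, 0, 0, 0, -0.199, 0.2025, -0.135, -1, 0, 0, 0, -0.199, 0.2025, -0.135, -1]'

```text
time_s: 17.85
ee_pos: [0.4295, 0.0691, 0.0549]
tcp_rot: [-0.001, 0.319, 0.948, -0.0]
contact_force: [-0.3, -0.5, -0.8]
finger_gap: 0.0193
grip_force: 58.8
```

Run:
```python
from h import *
from workcell import robot
s=robot.get_state(); print(np.round(s['ee_pos'],4),np.round(s['contact_force'],2))
s,d=snap('w9'); c=cam(d,s); A=robot.get_image('side');B=robot.get_image('scene'); pickle.dump((s,{'wrist':d,'side':A,'scene':B}),open('d9.pkl','wb'))
print('pan pred',proj(c,[.4287,.07,.03]),'edges',[proj(c,[.4287+.028*np.cos(a),.07+.028*np.sin(a),.03]).round(0).tolist() for a in np.arange(0,6.28,.785)])
for n,dd,cc in(('side',A,cam(A)),('scene',B,cam(B))):
  for dz in(.0085,.0385): print(n,dz,proj(cc,s['ee_pos']+[0,0,dz]))
  u=proj(cc,s['ee_pos']+[0,0,.02]).astype(int); g=cv2.cvtColor(dd['image'],cv2.COLOR_RGB2GRAY); x,y=u; print(u); print(g[y-12:y+22,x-14:x+16:2])
g=cv2.cvtColor(d['image'],cv2.COLOR_RGB2GRAY); print(g[190:300:5,230:336:5])
```

```text
[0.4295 0.0691 0.0549] [-0.29 -0.48 -0.77]
17.85 [0.4295 0.0691 0.0549] [-9.000e-04  3.195e-01  9.476e-01 -4.000e-04] 0.019279717792589718
pan pred [277.1809287  234.91865805] edges [[307.0, 271.0], [327.0, 241.0], [318.0, 206.0], [284.0, 187.0], [246.0, 196.0], [227.0, 228.0], [238.0, 262.0], [271.0, 280.0]]
side 0.0085 [199.19207663 200.60564263]
side 0.0385 [198.3702394  187.60649622]
[198 195]
[[189 187 183 145  50  38  38  37 109  72  37  72  56  58  58]
 [176 169 155 110  55  39  41  37 128  85  37  77  57  57  76]
 [145 124  57  71  64  39  39  37 121  99  43  82  58  58 111]
 [ 57  57  56  69  63  39  39  38 100  99  48  83  57  57 137]
 [ 57  57  57  63  64  39  39  39  93 102  47  80  57  57 188]
 [ 56  56  56  62  68  38  41  38  93 110  42  70  57  80 202]
 [ 56  56  55  61  81  44  43  40 101 112  52  62  56 118 212]
 [ 56  55  56  56  83  50  52  43 120 117 120  53  56 110 209]
 [ 55  55  56  56  97  47  54  50 120 123 203  61  56 113 199]
 [ 54  54  54  56 131  47  51  48 117 129 222  74  57 119 184]
 [ 56  55  55  57 125  49  51  45 117 138 214  80  56 124 172]
 [ 55 
[... 5025 characters left out ...]
3 136 124 107 111  44  93  93
  203 226 138  87]
 [ 88 235  86  95  96  49 107 124 154 156 157 158 159 142 112  45  94  93
   91  85  88  88]
 [ 56  60  92  93  86  46 138 149 151 154 157 158 157 160 154  42  84  92
   91  54  53  87]
 [ 45  44  92  93  63  43 148 149 151 155 137 158 159 162 162  39  68  91
   92  42  44  43]
 [ 42  63  91  91  40  40 146 148 115 102 105 106 127 163 162  39  38  91
   91  64  43  43]
 [ 40  89  90  90  39  40 147 149 109 140 145 148 117 162 158  38  39  90
   91  89  42  41]
 [ 38  90  89  90  39  38 144 104 134 153 151 152 149 120 157  36  38  90
   90  91  40  41]
 [ 35  89  89  92  37  37 146 132 153 151 149 151 151 151 153  37  38  90
   89  90  37  40]]
```

The weight hangs upright with its bottom about 8.5 mm above the TCP, matching the grasp. It is within about 2 mm of the pan's centre, so I'll lower it gently and watch the force.

arm_command --commands '[0, 0, 0, -0.0005, 0.0005, -0.01, -1, 0, 0, 0, -0.0005, 0.0005, -0.02, -1, 0, 0, 0, -0.0005, 0.0005, -0.027, -1, 0, 0, 0, -0.0005, 0.0005, -0.03, -1, 0, 0, 0, -0.0005, 0.0005, -0.032, -1, 0, 0, 0, -0.0005, 0.0005, -0.032, -1]'

```text
time_s: 18.75
ee_pos: [0.4295, 0.0697, 0.0235]
tcp_rot: [-0.0, 0.319, 0.948, 0.0]
contact_force: [-0.1, -0.2, -1.6]
finger_gap: 0.0197
grip_force: 58.8
```

arm_command --commands '[0, 0, 0, 0, 0, -0.0005, -1, 0, 0, 0, 0, 0, -0.001, -1, 0, 0, 0, 0, 0, -0.001, -1]'

```text
time_s: 19.12
ee_pos: [0.4295, 0.0697, 0.0225]
tcp_rot: [0.0, 0.319, 0.948, 0.0]
contact_force: [-0.2, -0.0, -0.3]
finger_gap: 0.0197
grip_force: 58.8
```

arm_command --commands '[0, 0, 0, 0, 0, -0.0005, -1, 0, 0, 0, 0, 0, -0.0005, -1]'

```text
time_s: 19.38
ee_pos: [0.4295, 0.0697, 0.0219]
tcp_rot: [-0.0, 0.319, 0.948, -0.0]
contact_force: [-0.4, -0.2, -0.4]
finger_gap: 0.0194
grip_force: 58.8
```

arm_command --commands '[0, 0, 0, 0, 0, -0.0005, -1, 0, 0, 0, 0, 0, -0.0005, -1]'

```text
time_s: 19.62
ee_pos: [0.4296, 0.0697, 0.0215]
tcp_rot: [0.0, 0.319, 0.948, 0.0]
contact_force: [-0.4, 0.1, -0.3]
finger_gap: 0.0193
grip_force: 58.9
```

arm_command --commands '[0, 0, 0, 0, 0, -0.0005, -1, 0, 0, 0, 0, 0, -0.0005, -1]'

```text
time_s: 19.88
ee_pos: [0.4296, 0.0697, 0.0214]
tcp_rot: [0.0, 0.319, 0.948, 0.0]
contact_force: [-3.8, -0.4, 8.5]
finger_gap: 0.0192
grip_force: 60.1
```

arm_command --commands '[0, 0, 0, 0, 0, -0.0005, -1, 0, 0, 0, 0, 0, -0.0005, -1]'

```text
time_s: 20.12
ee_pos: [0.4298, 0.0697, 0.0213]
tcp_rot: [0.0, 0.319, 0.948, 0.0]
contact_force: [-6.4, -1.5, 16.2]
finger_gap: 0.0193
grip_force: 61.2
```

The weight is touching the pan. I'll ease off 0.8 mm, open and rise.

arm_command --commands '[0, 0, 0, 0, 0, 0.0005, -1, 0, 0, 0, 0, 0, 0.0008, -1, 0, 0, 0, 0, 0, 0.0008, -0.45, 0, 0, 0, 0, 0, 0.0008, -0.2, 0, 0, 0, 0, 0, 0.0008, -0.1, 0, 0, 0, 0, 0, 0.0008, -0.1, 0, 0, 0, 0, 0, 0.015, -0.1, 0, 0, 0, 0, 0, 0.05, -0.1, 0, 0, 0, 0, 0, 0.1, -0.1, 0, 0, 0, -0.03, 0, 0.15, -0.1, 0, 0, 0, -0.03, 0, 0.15, -0.1, 0, 0, 0, -0.03, 0, 0.15, -0.1]'

```text
time_s: 21.62
ee_pos: [0.3995, 0.0697, 0.1706]
tcp_rot: [0.0, 0.319, 0.948, 0.0]
contact_force: [0.3, 0.0, -0.1]
finger_gap: 0.0383
grip_force: 0.0
```

Run:
```python
from h import *
from workcell import robot
s,d=snap('w10'); c=cam(d,s); B=robot.get_image('scene');A=robot.get_image('side'); print(s['contact_force'])
for z in(.03,.056): print('pan axis',z,proj(c,[.4287,.07,z]).round(1))
for cc,dd in((c,d),(cam(A),A),(cam(B),B)):
  u=proj(cc,[.4287,.07,.045]); e=proj(cc,[.4287,.07,.03]); t=proj(cc,[.4287,.07,.06]); print(u.round(1),'base',e.round(1),'top',t.round(1))
  g=cv2.cvtColor(dd['image'],cv2.COLOR_RGB2GRAY); k=4 if dd is d else 2; x,y=u.astype(int); print(g[y-10*k:y+9*k:k,x-11*k:x+12*k:k])
```

```text
21.625 [0.3995 0.0697 0.1706] [2.000e-04 3.194e-01 9.476e-01 1.000e-04] 0.03831181309637811
[ 0.26716256  0.04765814 -0.09276199]
pan axis 0.03 [298.4 212.1]
pan axis 0.056 [300. 222.]
[299.3 217.6] base [298.4 212.1] top [300.2 223.6]
[[223 108 243 244 117 126 107 245 239 240 241 215 233 218 245 244 238 238
  223  97  68  66  85]
 [199 111 245 241 205 237 241 240 211 144 175 206 193 164 134 167 193 232
  238 189  67  66  67]
 [242 242 240 241 240 240 243 178 197 199 204 202 199 200 197 196 136 165
  242 229 119  68  66]
 [241 241 241 240 240 242 197 197 203 203 199 200 196 200 199 200 200 148
  164 191 198  65  67]
 [241 241 240 240 241 196 201 204 199 200 197 197 199 199 200 197 195 202
  169 193 233 145  68]
 [241 241 240 240 220 203 200 199 198 198 199 198 200 198 197 201 204 206
  188 165 232 206  65]
 [241 241 240 240 205 197 198 196 198 198 202 174 144 152 134 136 153 185
  197 164 160 236 158]
 [240 240 241 242 197 196 198 197 200 183 123 112 112 111 132 131 130 131
  170 173 161 238 215]
 [238 240 240 241 197 196 199 198 196 140 152 229 216 184 111 132 132 133
  129 176 219 
[... 4067 characters left out ...]
165 206 205 211 172]
 [206 207 158 163 143 116 116 110 118 114 106 114 104 120 165 172 170 170
  168 201 206 206 211]
 [203 208 159 158 111 115 116 115 114 117 113 112 105 145 173 170 169 169
  170 199 206 205 207]
 [204 208 132 128 167 112 115 114 116 116 109 122 154 174 171 171 171 171
  166 206 206 205 206]
 [205 207 161 143 143 162 123 128 111 135 158 176 172 171 169 171 172 174
  163 203 205 206 206]
 [196 209 157 144 123 169 176 179 176 172 172 172 170 170 170 173 174 166
  185 207 205 205 207]
 [159 196 195 137 144 126 177 172 170 173 172 171 171 170 175 172 172 164
  208 206 206 206 198]
 [124 158 197 197 136 145 112 150 176 174 171 171 172 176 175 168 128 205
  210 183 204 209 150]]
```

The weight stands upright and centred on the pan: in all three views its base and knob match the pan's axis to within about 2 mm. The gripper is clear, so I'll hand the job in.

```bash
python3 -c "
from workcell import robot
print(robot.sign_off())"
```

```text
the job is handed in; nothing more can be done
None
```

The job is done and handed in at about 22 s: the tool opened the lid to about 100° and lies back on the mat, the large weight stands upright on the middle of the pan, and the small weight was left in the case; I did not re-measure the lid or the small weight after the weight was moved.

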